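Hang the orange hanger arm on the slotted upright of the repair bench

TASK

Take the orange hanger arm, press its two hook tabs into the two slots of the slotted aluminium upright and push it down until both hooks are fully engaged, so that the arm hangs level and square off the front of the upright; then let go. Leave the black arm and the yellow multimeter where they are.

Things in the scene. Friction and masses are not known exactly. Their poses are not given: they have to be found in the camera images.
- orange_grip (a point): Grip point of the orange arm, mid-web, 45 above its underside (all in mm). x: to its back plate, z: up. Pinch the 12 mm web (x -50 to 75, top z +25) from above across y. Foot flange 50 wide, 5 thick; end stop at x -58, top z +38. Back plate 56 wide, back face x +80, top z +45. Behind it 2 hook tabs, 12 wide, 21 deep: neck undersides z +27 and -29, necks 10 high, lips 11 lower. Mass 0.19-0.34 kg.
- slot_edge (a point): Middle of the upper slot's lower edge, front face of the fixed aluminium upright, 126 over the bench (mm). x: into the slot, z: up. Panel 96 wide, 176 high, 5 thick; 2 slots 44 wide, 40 high, lower one 56 below. Foot 12 high, 30 in front. Tabs enter with the upper neck underside 11-30 above this point (20 best). Fully hung: orange grip point at x -80, z -27 from here, axes parallel.
- black_arm: Bystander: a loose black hanger arm, same shape and size as the orange one; leave it. Origin on its underside, 45 mm below the place that matches the orange arm's grip point; axes likewise.
- meter: Bystander: a loose yellow multimeter lying on its back, 190 (x) x 92 (y) x 40 mm, with a dial; leave it. Origin at the centre of its underside.
Things that resemble listed ones, but are neither listed nor needed, are in the scene too. Of the things that look like the part that bears orange_grip, take the one that is farthest to the robot's left at the start.

How it is judged (in metres and radians):
At the end, for the whole second after the job is handed in: The orange arm hangs at rest, hooks engaged: its grip point 72-90 mm in front of the slot-edge point, within 25 mm sideways, 21-37 mm below it; arm within 10 degrees of straight out, tilted under 8.5 degrees; black arm and meter within 30 mm of their starts; released (x of orange_grip in the frame of slot_edge between -0.09 and -0.072 m and y of orange_grip in the frame of slot_edge between -0.025 and 0.025 m and z of orange_grip in the frame of slot_edge between -0.037 and -0.021 m and angle between the x axis of orange_grip and the x axis of slot_edge, either way round below 0.18 rad and angle between orange_grip's own z axis and vertical below 0.15 rad and distance of each of black_arm, meter from where it was at the start of the episode below 0.03 m); the robot touches nothing.
It fails at once if the black arm is pushed more than 30 mm (distance of black_arm from where it was at the start of the episode above 0.03 m).
It fails at once if the multimeter is pushed more than 30 mm (distance of meter from where it was at the start of the episode above 0.03 m).
It also fails if it takes over 35 s, if anything falls off the work surface, if the arm or the gripper's body presses on something with over 40 N, if the wrist force passes 120 N, or if a joint passes its speed limit or range.

ROBOT

A 6-joint arm with a two-finger parallel gripper is mounted at the origin on the work surface. World frame = base frame: x ahead of the robot, y to its left, z up, the work surface at z = 0. Lengths are in mm, angles in degrees, forces in N, time in s.
With the tool pointing down it reaches from about 275 to 850 mm from the base axis. Payload 5.2 kg.
Tool frame: the origin (TCP) lies midway between the tips of the shut fingers; the grasp point (between the pads) lies arm.grasp_offset behind it (arm.grasp_offset is the distance from the TCP to the grasp point, in mm); x points along the fingers, z is the direction in which the jaws open and shut, and the axes are right-handed (so a half turn about x gives the same grasp; the last joint's range is limited). The gripper opens to 85 mm and grips with 20 to 120 N. Pads are 22 mm wide; open, the fingers measure 114 mm over their backs; the gripper's body (76 mm by 85 mm) begins 54 mm behind the grasp point. The pads swing forward as they close: fully open they stand 13 mm farther back than shut.
Start: joints at [62.063, 14.817, 87.949, -0, 77.235, -11.62], TCP at [154.509, 527.856, 231.31] pointing down, gripper open.
Joint ranges: [-179.93, 179.93], [-52.35, 119.4], [10.71, 147.94], [-69.91, 249.91], [12.55, 155.21], [-178.61, 178.61]. Speed limits (degrees/s): [147.25, 147.25, 180, 180, 180, 180].

INTERFACE

Orientations are given as a 3x3 rotation matrix whose columns are the frame's x, y, z axes.
In Python, from plant import telemetry, optics, arm gives the robot as it stands.
- The arm moves only by the tool carry_out, never from a script. Its arguments are lists of equal length, an entry for each row: "travel": the shift along the world's x, y, z in m, a list of three; "spin": the turn about the world's z in degrees; "gripper": the gripper's target within -1 to 1 (shut at 1, half-way at 0, fully open at -1). In form: {"travel": [[dx, dy, dz], ...], "spin": [spin, ...], "gripper": [gripper, ...]}. A call has 1 to 12 rows; each row shifts and turns the commanded pose from where the row before left it; what a row does not reach is not made up. A row lasts 1/10 s, in which the tool goes at most 50 mm and 8.59 degrees, less where a joint would pass 70% of its speed; a pose out of reach is approached as far as the arm can. A call with a gripper value outside its range is refused whole. The fingers move at their own pace and stop on an object; "newtons" is the grip in N (left out, the last holds). Time passes only in rows, so rows that do not move let the fingers close. It gives the time, the measured TCP pose, the force and the opening at its end, in the units of the state.
- telemetry.observe(): the state, without advancing time (a new reading comes with each control period).
- optics.grab_frame(name): name is "scene" or "top"; returns a dict with "img" (400x640x3 uint8, red, green, blue), "fx", "fy", "cx", "cy" (pixels), "R" (3x3) and "t" (3): a world point X has camera coordinates R X + t. Camera axes: x right, y down, z forward; pixel columns grow to the right and rows downward; lengths in mm; the calibration is good to about 2 mm. A picture is of the moment at which its call begins. There is no depth.
- arm.finish_job(): hands the job in, once; it reports no verdict.
The state is a dict: "clock": time; "q": joint angles; "qd": joint speeds; "joint_efforts": joint torques, N m; "eef_pos": TCP position; "eef_rot": TCP orientation; "wrist_force": force on the tool from outside, world axes, zero at the start; "wrist_torque": the same for the moment, N m; "opening": finger opening in mm.
Only numpy, scipy, OpenCV 4.12 (cv2) and the standard library are available. Lean on these libraries where they do the work, as an engineer would, in place of code of your own. Each camera call takes 0.05 s, during which the arm holds its last target. There are 200 camera calls.

## Working session

There is one attempt and no reset: what is moved stays moved. The work goes in short steps, Python scripts to look and compute and a tool call to move; the robot and the scene stay as the last step left them, time stands still between calls to the robot, and variables do not carry over. Pictures are saved under pics/ and viewed, about 8 in all and at most 12, crops included, and the job is handed in when it is done.

Besides the shell and the picture viewer there is one more tool, called after "Call:" as name(argument=value, ...) on one line, values as JSON. carry_out: Moves the arm, as the interface text tells. Its arguments: {"type":"object","properties":{"travel":{"type":"array","items":{"type":"array","items":{"type":"number"}}},"spin":{"type":"array","items":{"type":"number"}},"gripper":{"type":"array","items":{"type":"number"}},"newtons":{"type":"number"}},"required":["travel","spin","gripper"]}

```bash
mkdir -p pics
cat > h.py <<'E'
import numpy as np, cv2, pickle
from plant import telemetry, optics, arm
def grab(n,tag):
    f=optics.grab_frame(n); pickle.dump(f,open(f'pics/{tag}.pkl','wb'))
    cv2.imwrite(f'pics/{tag}.png',f['img'][:,:,::-1]); return f
def load(tag): return pickle.load(open(f'pics/{tag}.pkl','rb'))
def ray(f,u,v):
    R=np.array(f['R']);t=np.array(f['t']).ravel()
    d=R.T@np.array([(u-f['cx'])/f['fx'],(v-f['cy'])/f['fy'],1.]); return -R.T@t,d
def atz(f,u,v,z):
    c,d=ray(f,u,v); return c+d*(z-c[2])/d[2]
def proj(f,X):
    X=np.atleast_2d(X);c=X@np.array(f['R']).T+np.array(f['t']).ravel()
    return np.c_[f['fx']*c[:,0]/c[:,2]+f['cx'],f['fy']*c[:,1]/c[:,2]+f['cy']]
def crop(tag,u0,v0,u1,v1,s,out):
    cv2.imwrite(f'pics/{out}.png',cv2.resize(load(tag)['img'][v0:v1,u0:u1,::-1],None,fx=s,fy=s,interpolation=cv2.INTER_CUBIC))
E
python3 - <<'E'
from h import *
for n in('scene','top'):
    f=grab(n,n+'0'); c,d=ray(f,320,200); print(n,c,d,f['fx'],f['cx'],f['cy'])
a=np.vstack([load('scene0')['img'],load('top0')['img']]); cv2.imwrite('pics/both.png',cv2.resize(a,(480,600),interpolation=cv2.INTER_AREA)[:,:,::-1])
s=telemetry.observe();print(s, arm.grasp_offset)
E
```

```text
scene [1038.40505614  507.3981652   549.558422  ] [-0.59231079 -0.54705524 -0.59156564] 395.336579803584 317.31455017550184 199.0918134904332
top [521.51920961  59.98334214 811.61401562] [ 0.08114741  0.02981684 -0.99640139] 431.78617970593956 327.32967793235207 200.53072336736398
{'clock': 0.1, 'q': array([ 6.20641061e+01,  1.48551352e+01,  8.80042497e+01, -2.35137567e-03,
        7.72350274e+01, -1.16198871e+01]), 'qd': array([ 0.0685423 , -0.12156907, -0.19255281,  0.01690709,  0.0614938 ,
        0.10212586]), 'joint_efforts': array([ 2.43000803e-03, -4.46967387e+01, -2.91249150e+01, -1.78244527e-04,
        6.21318177e-03, -3.80117356e-06]), 'eef_pos': array([154.28202406, 527.42473778, 230.56124828]), 'eef_rot': array([[-7.36608477e-04, -9.59729293e-01,  2.80925508e-01],
       [-1.47454143e-03,  2.80926322e-01,  9.59728205e-01],
       [-9.99998642e-01,  2.92707631e-04, -1.62209331e-03]]), 'wrist_force': array([ 0.1789757 , -0.02105186,  0.21250696]), 'wrist_torque': array([-0.01468187,  0.04604788, -0.02841161]), 'opening': 85.32394451110177} 18.700000000000003
```

View pics/scene0.png

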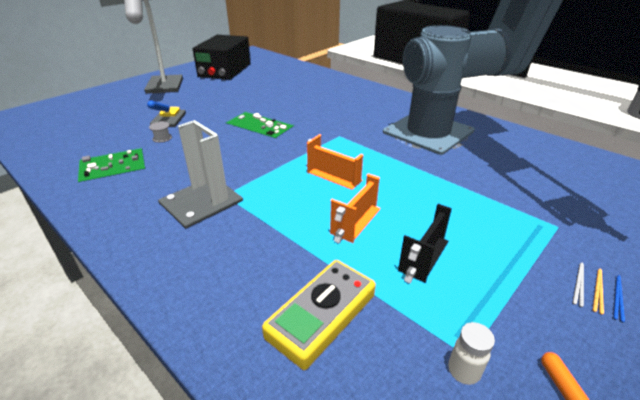

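View pics/top0.png

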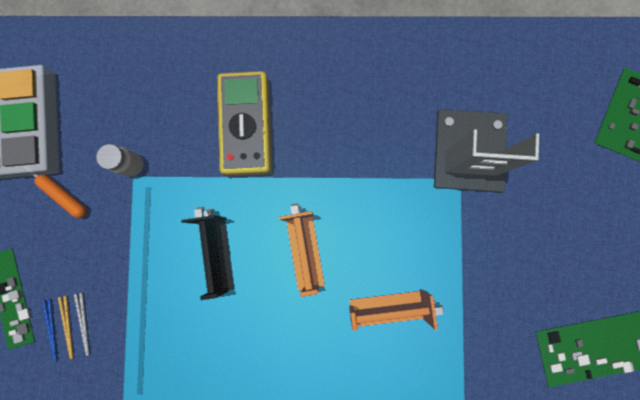

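The two orange candidates are at top-view pixels (304,252) and (395,310). Left in the image is +y, so the one at (304,252) fits (scene view (355,212)). The upright is at top-view (490,150) and scene view (203,170). I'll confirm with enlarged crops.

Run:
```python
from h import *
t=load('top0');s=load('scene0')
for u,v in [(304,252),(395,310),(490,150),(215,255)]: print(u,v,atz(t,u,v,30).round())
def c(f,u0,v0,u1,v1): return cv2.resize(f['img'][v0:v1,u0:u1,::-1],(400,300),interpolation=cv2.INTER_CUBIC)
# 80x60 each ->5x ; upright 120x90 -> 3.33x
a=np.vstack([np.hstack([c(t,250,190,370,310-30)if 0 else c(t,240,190,400,310),c(t,430,100,550,190)]),np.hstack([c(s,300,165,420,255),c(s,140,110,280,215)])])
cv2.imwrite('pics/crop1.png',a)
```

```text
304 252 [491. 111.  30.]
395 310 [390. -52.  30.]
490 150 [ 679. -226.   30.]
215 255 [484. 272.  30.]
```

View pics/crop1.png

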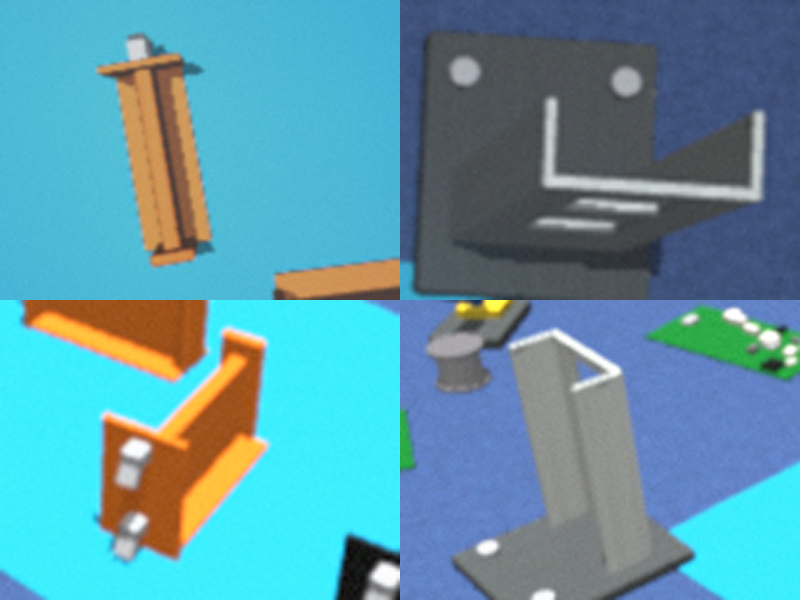

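```bash
cat > fit.py <<'E'
from h import *
from scipy.optimize import least_squares
def pose(p,z,P):
    c,s=np.cos(p[2]),np.sin(p[2]); P=np.array(P,float)
    return np.c_[p[0]+c*P[:,0]-s*P[:,1],p[1]+s*P[:,0]+c*P[:,1],z+P[:,2]]
def fit(obs,z,p0):
    # obs: list (frame,uv,P)
    def r(p,): return np.concatenate([(proj(f,pose(p,z,P))-uv).ravel() for f,uv,P in obs])
    s=least_squares(r,p0,loss='soft_l1'); return s.x,r(s.x).reshape(-1,2)
E
python3 - <<'E'
from fit import *
t=load('top0');s=load('scene0')
A=lambda l:np.array(l,float)
to=A([[98,73],[98,68],[186,66],[183,56],[146,70],[178,250]])/2.5+[240,190]
tP=[[75,28,45],[80,28,45],[75,-28,45],[80,-28,45],[75,0,25],[-50,0,25]]
so=(A([[105,415],[187,445],[180,557],[100,527]])-[0,300])/3.333+[300,165]
sP=[[80,-28,45],[80,28,45],[80,28,-45],[80,-28,-45]]
for n,o in(('both',[(t,to,tP),(s,so,sP)]),('top',[(t,to,tP)]),('scene',[(s,so,sP)])):
    x,r=fit(o,45,[490,110,0.]);print('orange',n,x[:2],np.degrees(x[2]));print(r.round(1).tolist())
tu=(A([[543,187],[762,200]])-[400,0])/3.333+[430,100]
su=(A([[620,372],[557,330]])-[400,300])/2.857+[140,110]
P=lambda h:[[0,48,h],[0,-48,h]]
for h in(50,62):
  for n,o in(('both',[(t,tu,P(h)),(s,su,P(h))]),('top',[(t,tu,P(h))])):
    x,r=fit(o,126,[680,-226,0.]);print('upr',h,n,x[:2],np.degrees(x[2]),r.round(1).tolist())
for px in [(427,33),(655,45),(415,290),(655,300)]:
    print(px,atz(t,(px[0]-400)/3.333+430,px[1]/3.333+100,12))
E
```

```text
orange both [476.64847377 106.3085585 ] 11.019592672939533
[[0.8, 1.6], [0.3, 0.7], [-1.5, -1.7], [-0.8, -0.7], [-0.9, 0.2], [-0.6, 0.7], [-1.1, -1.0], [-0.5, -0.9], [-0.8, 0.4], [-0.3, -0.1]]
orange top [476.9229696  105.90504883] 10.486139165199639
[[1.5, 1.2], [1.0, 0.3], [-0.8, -1.8], [-0.1, -0.8], [-0.3, -0.0], [-0.7, 0.6]]
orange scene [476.76504121 107.48176963] 11.426016879218814
[[-0.4, -0.6], [0.3, -0.5], [-0.1, 0.8], [0.2, 0.3]]
upr 50 both [ 637.79161952 -195.51513529] -3.8014209238617758 [[0.3, -0.6], [-0.3, 0.1], [0.8, -0.6], [-0.4, -0.4]]
upr 50 top [ 637.46749768 -195.56733299] -3.15704893035467 [[0.3, 0.0], [-0.3, -0.0]]
upr 62 both [ 636.47582173 -190.83813991] -3.8475869828066687 [[-0.3, -1.2], [0.4, -0.4], [1.8, -5.4], [0.3, -5.1]]
upr 62 top [ 635.28398203 -190.73839498] -3.123049989926052 [[-0.3, -0.0], [0.3, 0.0]]
(427, 33) [ 758.43026576 -137.08064512   12.        ]
(655, 45) [ 752.05492108 -265.11752137   12.        ]
(415, 290) [ 612.27750246 -128.55139202   12.        ]
(655, 300) [ 607.53443893 -261.45405963   12.        ]
```

Call:
carry_out(travel=[[0.027,-0.035,0],[0.027,-0.035,0],[0.027,-0.035,0],[0.027,-0.035,0],[0.027,-0.035,0],[0.027,-0.035,0],[0.027,-0.035,0],[0.027,-0.035,0],[0.027,-0.035,0],[0.027,-0.035,0],[0.027,-0.035,0],[0.025,-0.036,0]], spin=[2.3,2.3,2.3,2.3,2.3,2.3,2.3,2.3,2.3,2.3,2.3,2.0], gripper=[-1,-1,-1,-1,-1,-1,-1,-1,-1,-1,-1,-1], newtons=80)

```text
clock: 1.3
eef_pos: [477.3, 105.2, 231.1]
eef_rot: [[-0.0, -0.981, -0.192], [0.0, -0.192, 0.981], [-1.0, 0.0, 0.0]]
wrist_force: [0.4, 0.4, 1.0]
opening: 85.8
```

Call:
carry_out(travel=[[0,0,-0.03],[0,0,-0.03],[0,0,-0.02],[0,0,0],[0,0,0]], spin=[0,0,0,0,0], gripper=[-1,-1,-1,-1,-1])

```text
clock: 1.8
eef_pos: [476.4, 106.9, 151.4]
eef_rot: [[-0.001, -0.982, -0.191], [0.0, -0.191, 0.982], [-1.0, 0.001, 0.0]]
wrist_force: [0.1, -0.2, 0.6]
opening: 85.1
```

Call:
carry_out(travel=[[0,0,-0.03],[0,0,-0.03],[0,0,-0.03],[0,0,-0.02],[0,0,-0.009],[0,0,0]], spin=[0,0,0,0,0,0], gripper=[-1,-1,-1,-1,-1,-1])

```text
clock: 2.4
eef_pos: [476.8, 107.0, 32.4]
eef_rot: [[-0.0, -0.982, -0.191], [-0.0, -0.191, 0.982], [-1.0, 0.0, 0.0]]
wrist_force: [-0.3, 0.6, 0.9]
opening: 85.2
```

Call:
carry_out(travel=[[0,0,0],[0,0,0],[0,0,0],[0,0,0],[0,0,0],[0,0,0],[0,0,0],[0,0,0],[0,0,0],[0,0,0]], spin=[0,0,0,0,0,0,0,0,0,0], gripper=[1,1,1,1,1,1,1,1,1,1], newtons=80)

```text
clock: 3.4
eef_pos: [476.7, 106.9, 32.7]
eef_rot: [[0.001, -0.982, -0.191], [0.0, -0.191, 0.982], [-1.0, -0.001, -0.0]]
wrist_force: [-1.5, 0.1, 6.2]
opening: 11.1
```

Call:
carry_out(travel=[[0,0,0.01],[0,0,0.02],[0,0,0.03],[0,0,0.03],[0,0,0.03],[0,0,0.03],[0,0,0.02],[0,0,0]], spin=[0,0,0,0,0,0,0,0], gripper=[1,1,1,1,1,1,1,1])

```text
clock: 4.2
eef_pos: [478.1, 106.8, 205.3]
eef_rot: [[0.006, -0.982, -0.191], [-0.0, -0.191, 0.982], [-1.0, -0.006, -0.001]]
wrist_force: [0.8, 0.2, -3.1]
opening: 11.6
```

Call:
carry_out(travel=[[0.001,-0.01,0],[0.002,-0.02,0],[0.003,-0.03,0],[0.003,-0.03,0],[0.003,-0.03,0],[0.004,-0.035,0],[0.004,-0.035,0],[0.003,-0.03,0],[0.003,-0.03,0],[0.003,-0.025,0],[0.001,-0.015,0],[0.001,-0.005,0]], spin=[-1,-1,-1.5,-1.5,-1.5,-1.5,-1.5,-1.5,-1.5,-1,-1,0], gripper=[1,1,1,1,1,1,1,1,1,1,1,1])

```text
clock: 5.4
eef_pos: [506.5, -189.5, 200.6]
eef_rot: [[-0.003, -0.998, 0.064], [0.001, 0.064, 0.998], [-1.0, 0.003, 0.001]]
wrist_force: [-1.1, 0.9, -2.1]
opening: 11.6
```

Run:
```python
from h import *
t=grab('top','top1');s=grab('scene','scene1')
x=telemetry.observe();print(x['eef_pos'],x['eef_rot'],x['wrist_force'],x['opening'],x['clock'])
def c(f,u0,v0,u1,v1): return cv2.resize(f['img'][v0:v1,u0:u1,::-1],(400,300),interpolation=cv2.INTER_CUBIC)
cv2.imwrite('pics/crop2.png',np.hstack([c(t,400,120,600,270),c(s,100,60,300,210)]))
```

```text
[ 506.92015387 -188.15070347  201.23808359] [[-0.00176651 -0.99806173  0.06220657]
 [ 0.00139019  0.06220416  0.99806248]
 [-0.99999747  0.00184957  0.00127761]] [ 0.76701475  0.33100057 -3.08253865] 11.167246486902489 5.5
```

View pics/crop2.png

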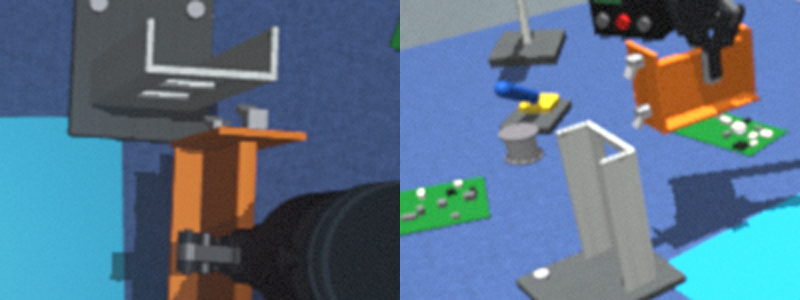

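The arm is held level, with its plate facing the upright. Next I check the predicted corners against the pixels I read.

Run:
```python
from fit import *
t=load('top1');s=load('scene1')
p=[507,-188.2,np.radians(-3.57)];z=201.2+12.5
P=[[75,28,45],[75,-28,45],[80,28,45],[80,-28,45],[80,28,-45],[80,-28,-45],[-50,25,-40],[-58,0,38]]
print('top crop',((proj(t,pose(p,z,P))-[400,120])*2).round().tolist())
print('scene crop',((proj(s,pose(p,z,P))-[100,60])*2+[400,0]).round().tolist())
```

```text
top crop [[217.0, 136.0], [305.0, 142.0], [217.0, 128.0], [305.0, 134.0], [168.0, 143.0], [244.0, 148.0], [167.0, 320.0], [249.0, 348.0]]
scene crop [[660.0, 52.0], [631.0, 39.0], [656.0, 54.0], [627.0, 40.0], [667.0, 134.0], [639.0, 118.0], [758.0, 96.0], [746.0, 23.0]]
```

Call:
carry_out(travel=[[0,0,-0.015],[0,0,-0.025],[0,0,-0.025],[0,0,-0.02],[0,0,-0.01],[0,0,0],[0,0,0]], spin=[0,0,0,0,0,0,0], gripper=[1,1,1,1,1,1,1])

```text
clock: 6.2
eef_pos: [508.0, -187.8, 108.0]
eef_rot: [[0.001, -0.998, 0.061], [-0.0, 0.061, 0.998], [-1.0, -0.001, -0.0]]
wrist_force: [0.5, -0.0, -2.0]
opening: 11.1
```

Call:
carry_out(travel=[[0.005,0,0],[0.008,-0.001,0],[0.008,0,0],[0.005,-0.001,0],[0.005,0,0],[0.004,0,0],[0,0,0],[0,0,0]], spin=[0,0,0,0,0,0,0,0], gripper=[1,1,1,1,1,1,1,1])

```text
clock: 7.0
eef_pos: [542.3, -190.0, 107.1]
eef_rot: [[-0.001, -0.998, 0.061], [0.0, 0.061, 0.998], [-1.0, 0.001, 0.0]]
wrist_force: [0.2, -0.2, -2.6]
opening: 11.3
```

Run:
```python
from h import *
t=grab('top','top2');s=grab('scene','scene2')
x=telemetry.observe();print(x['eef_pos'],x['wrist_force'],x['wrist_torque'],x['opening'],x['clock'])
def c(f,u0,v0,u1,v1): return cv2.resize(f['img'][v0:v1,u0:u1,::-1],(400,300),interpolation=cv2.INTER_CUBIC)
cv2.imwrite('pics/crop3.png',np.hstack([c(t,440,120,560,210),c(s,150,90,270,180)]))
```

```text
[ 542.21724975 -190.0659959   107.2165046 ] [ 0.13521608 -0.41657199 -2.59567279] [0.02761062 0.02316802 0.01032031] 11.01846616475316 7.1
```

View pics/crop3.png

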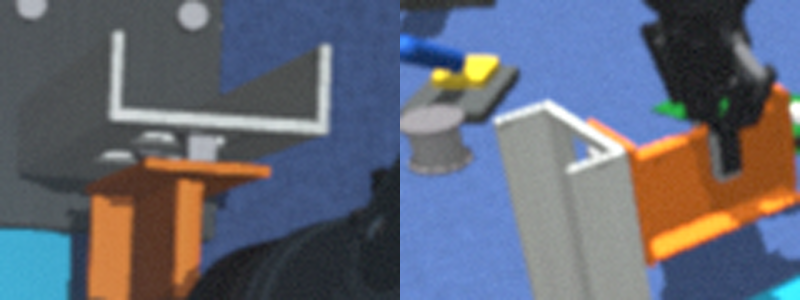

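The tabs are in the slots with no contact force. I'll advance the remaining ~15 mm slowly.

Call:
carry_out(travel=[[0.004,0,0],[0.004,-0.001,0],[0.003,0,0],[0.002,0,0],[0,0,0],[0,0,0]], spin=[0,0,0,0,0,0], gripper=[1,1,1,1,1,1])

```text
clock: 7.7
eef_pos: [555.5, -191.1, 107.2]
eef_rot: [[-0.0, -0.998, 0.061], [0.0, 0.061, 0.998], [-1.0, 0.0, 0.0]]
wrist_force: [-0.4, 0.2, -2.0]
opening: 11.0
```

Call:
carry_out(travel=[[0.001,0,0],[0.001,0,0],[0,0,0],[0,0,0]], spin=[0,0,0,0], gripper=[1,1,1,1])

```text
clock: 8.1
eef_pos: [556.0, -191.1, 107.1]
eef_rot: [[-0.003, -0.998, 0.061], [0.0, 0.061, 0.998], [-1.0, 0.003, 0.0]]
wrist_force: [-5.2, -0.9, 0.5]
opening: 11.1
```

Plate contact at x≈556 (predicted 557). I'll back off 1 mm and push down.

Call:
carry_out(travel=[[-0.001,0,0],[0,0,-0.003],[0,0,-0.004],[0,0,-0.004],[0,0,-0.003],[0,0,-0.002],[0,0,0],[0,0,0]], spin=[0,0,0,0,0,0,0,0], gripper=[1,1,1,1,1,1,1,1])

```text
clock: 8.9
eef_pos: [556.0, -190.9, 90.7]
eef_rot: [[-0.001, -0.998, 0.061], [0.001, 0.061, 0.998], [-1.0, 0.001, 0.001]]
wrist_force: [-3.5, 0.8, -3.5]
opening: 10.8
```

Call:
carry_out(travel=[[0,0,-0.001],[0,0,-0.001],[0,0,-0.001],[0,0,0],[0,0,0]], spin=[0,0,0,0,0], gripper=[1,1,1,1,1])

```text
clock: 9.4
eef_pos: [556.1, -191.0, 88.4]
eef_rot: [[-0.001, -0.998, 0.061], [0.0, 0.061, 0.998], [-1.0, 0.001, 0.0]]
wrist_force: [-7.2, 0.6, 0.6]
opening: 11.1
```

Call:
carry_out(travel=[[0,0,-0.001],[0,0,-0.001],[0,0,0],[0,0,0]], spin=[0,0,0,0], gripper=[1,1,1,1])

```text
clock: 9.8
eef_pos: [556.1, -191.1, 86.7]
eef_rot: [[-0.001, -0.998, 0.061], [-0.0, 0.061, 0.998], [-1.0, 0.001, -0.0]]
wrist_force: [-6.8, 1.3, 1.9]
opening: 11.0
```

Call:
carry_out(travel=[[0,0,-0.001],[0,0,-0.001],[0,0,0],[0,0,0]], spin=[0,0,0,0], gripper=[1,1,1,1])

```text
clock: 10.2
eef_pos: [555.9, -191.1, 86.2]
eef_rot: [[-0.0, -0.998, 0.061], [-0.0, 0.061, 0.998], [-1.0, 0.0, -0.001]]
wrist_force: [-11.8, 3.2, 12.4]
opening: 10.8
```

It bottomed at TCP z 86.2 (expected 86.5) with about 15 N. One more millimetre should confirm the stop is hard, and then I'll look.

Call:
carry_out(travel=[[0,0,-0.001],[0,0,-0.001],[0,0,0]], spin=[0,0,0], gripper=[1,1,1])

```text
clock: 10.5
eef_pos: [555.5, -191.2, 85.5]
eef_rot: [[-0.001, -0.998, 0.061], [-0.001, 0.061, 0.998], [-1.0, 0.0, -0.001]]
wrist_force: [-17.0, 3.5, 22.0]
opening: 10.8
```

Run:
```python
from h import *
t=grab('top','top3');s=grab('scene','scene3')
x=telemetry.observe();print(x['eef_pos'],x['wrist_force'],x['wrist_torque'],x['opening'],x['clock'])
def c(f,u0,v0,u1,v1): return cv2.resize(f['img'][v0:v1,u0:u1,::-1],(400,300),interpolation=cv2.INTER_CUBIC)
cv2.imwrite('pics/crop4.png',np.hstack([c(t,440,120,560,210),c(s,150,90,270,180)]))
```

```text
[ 555.51193859 -191.20962749   85.49162704] [-18.32303992   3.41044485  21.15300698] [ 0.49538603  1.81247298 -0.05956347] 11.186567639959252 10.6
```

View pics/crop4.png

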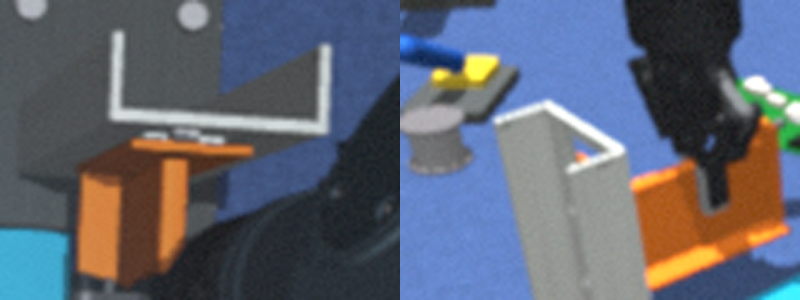

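Plate sits lower against the panel, hooks in. I'll relieve the preload, then open.

Call:
carry_out(travel=[[-0.001,0,0.001],[0,0,0.001],[0,0,0.001],[0,0,0],[0,0,0]], spin=[0,0,0,0,0], gripper=[1,1,1,1,1])

```text
clock: 11.1
eef_pos: [555.8, -191.2, 86.0]
eef_rot: [[0.001, -0.998, 0.061], [-0.0, 0.061, 0.998], [-1.0, -0.001, -0.0]]
wrist_force: [-5.5, 1.0, 4.0]
opening: 10.9
```

Call:
carry_out(travel=[[0,0,0],[0,0,0],[0,0,0],[0,0,0],[0,0,0],[0,0,0],[0,0,0],[0,0,0],[0,0,0],[0,0,0]], spin=[0,0,0,0,0,0,0,0,0,0], gripper=[-0.6,-0.6,-0.6,-0.6,-0.6,-0.6,-0.6,-0.6,-0.6,-0.6])

```text
clock: 12.1
eef_pos: [555.5, -191.2, 85.3]
eef_rot: [[-0.0, -0.998, 0.061], [-0.0, 0.061, 0.998], [-1.0, 0.0, -0.0]]
wrist_force: [0.2, 0.5, -0.7]
opening: 68.2
```

Call:
carry_out(travel=[[0,0,0.01],[0,0,0.02],[0,0,0.03],[0,0,0.04],[0,0,0.04],[-0.04,0.02,0.02],[-0.04,0.03,0.0],[-0.04,0.03,0],[-0.03,0.02,0],[0,0,0],[0,0,0]], spin=[0,0,0,0,0,0,0,0,0,0,0], gripper=[-0.6,-0.6,-0.6,-0.6,-0.6,-0.6,-0.6,-0.6,-0.6,-0.6,-0.6])

```text
clock: 13.2
eef_pos: [405.7, -91.1, 246.6]
eef_rot: [[0.003, -0.998, 0.061], [-0.002, 0.061, 0.998], [-1.0, -0.003, -0.001]]
wrist_force: [0.3, 0.2, 0.3]
opening: 68.3
```

Run:
```python
from fit import *
t=grab('top','top4');s=grab('scene','scene4')
x=telemetry.observe();print(x['eef_pos'],x['wrist_force'],x['opening'],x['clock'])
def c(f,u0,v0,u1,v1): return cv2.resize(f['img'][v0:v1,u0:u1,::-1],(400,300),interpolation=cv2.INTER_CUBIC)
cv2.imwrite('pics/crop5.png',np.hstack([c(t,420,120,560,225),c(s,170,90,310,195)]))
p=[637.7-80*.998,-195.5+5+.0,np.radians(-3.57)]
P=[[75,28,45],[75,-28,45],[80,28,45],[80,-28,45],[-50,25,-40],[-50,-25,-40],[-58,0,38],[75,28,-45],[75,0,25]]
k=400/140
print(((proj(t,pose(p,99,P))-[420,120])*k).round().tolist());print(((proj(s,pose(p,99,P))-[170,90])*k+[400,0]).round().tolist())
for a,b in(('top0','top4'),('scene0','scene4')):
    d=np.abs(load(a)['img'].astype(int)-load(b)['img']).max(2)
    if a[0]=='t': print('meter',d[65:178,212:275].max(),'black',d[200:305,180:238].max())
    else: print('meter',d[258:365,260:380].max(),'black',d[200:290,395:455].max())
```

```text
[406.63227663 -91.9471659  246.0481651 ] [ 0.85656979  0.13770265 -0.10789563] 67.99341172676124 13.3
[[169.0, 124.0], [273.0, 131.0], [170.0, 115.0], [273.0, 122.0], [118.0, 352.0], [201.0, 358.0], [206.0, 373.0], [120.0, 149.0], [207.0, 134.0]]
[[535.0, 155.0], [496.0, 130.0], [529.0, 157.0], [491.0, 132.0], [674.0, 194.0], [640.0, 173.0], [656.0, 98.0], [552.0, 255.0], [519.0, 165.0]]
meter 10 black 20
meter 19 black 28
```

View pics/crop5.png

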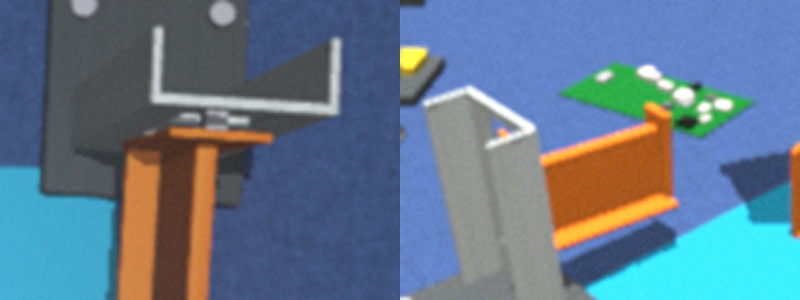

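The black arm and meter are unchanged. The hung arm looks a few mm off the prediction, so I'll fit its pose, including pitch, from larger crops.

Run:
```python
from h import *
t=grab('top','top5');s=grab('scene','scene5')
def c(f,u0,v0,u1,v1): return cv2.resize(f['img'][v0:v1,u0:u1,::-1],(400,600),interpolation=cv2.INTER_CUBIC)
cv2.imwrite('pics/crop6.png',np.hstack([c(t,455,145,545,280),c(s,180,80,280,230)]))
```

```text
(no output)
```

View pics/crop6.png

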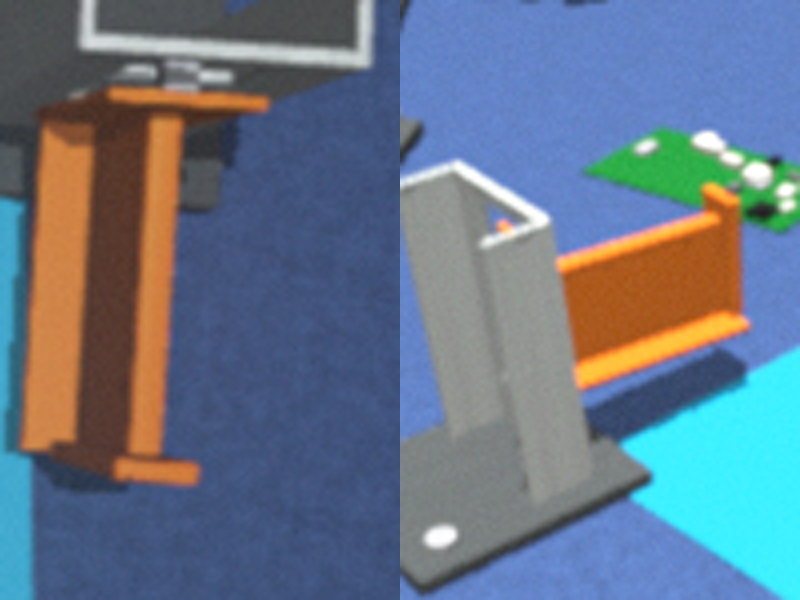

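Run:
```python
from fit import *
from scipy.spatial.transform import Rotation as Ro
t=load('top5');s=load('scene5')
A=lambda l:np.array(l,float)
for X in(-50,-55,-58,-62): print(X,proj(load('scene0'),pose([476.7,106.3,np.radians(11)],45,[[X,25,-40]])).round(1), proj(load('top0'),pose([476.7,106.3,np.radians(11)],45,[[X,25,-40]])).round(1),'obs 380.4 207.9 / 300 290')
tu=A([[108,90],[110,104],[270,97],[268,112],[166,115],[147,457]])/4.444+[455,145]
tP=A([[80,28,45],[75,28,45],[80,-28,45],[75,-28,45],[75,0,25],[-50,0,25]])
su=(A([[750,322]])-[400,0])/4+[180,80]
# upright refit from these pictures
uu=A([[80,50],[371,66]])/4.444+[455,145]; us=(A([[550,219],[459,162]])-[400,0])/4+[180,80]
x,r=fit([(t,uu,[[0,48,50],[0,-48,50]]),(s,us,[[0,48,50],[0,-48,50]])],126,[637,-195,0]);print('upright',x[:2],np.degrees(x[2]),r.round(1).tolist())
U=np.r_[x[:2],126];Ru=Ro.from_euler('z',x[2])
for X in(-50,-58):
  sP=A([[X,25,-40]])
  def tr(p,P): return p[:3]+Ro.from_euler('ZY',p[3:5],degrees=True).apply(P)
  def f(p): return np.r_[(proj(t,tr(p,tP))-tu).ravel(),(proj(s,tr(p,sP))-su).ravel(),(p[2]-99)/10]
  q=least_squares(f,[557,-190,99,-3.5,0],loss='soft_l1');p=q.x
  print(X,p.round(1),'local',Ru.inv().apply(p[:3]-U).round(1),'res',f(p).round(1))
x=telemetry.observe();print(x['clock'])
```

```text
-50 [[379.  207.5]] [[299.  288.6]] obs 380.4 207.9 / 300 290
-55 [[380.  206.4]] [[299.5 291.3]] obs 380.4 207.9 / 300 290
-58 [[380.5 205.7]] [[299.8 293. ]] obs 380.4 207.9 / 300 290
-62 [[381.3 204.8]] [[300.2 295.1]] obs 380.4 207.9 / 300 290
upright [ 637.66006203 -195.51632547] -3.3067427845569557 [[0.2, -0.3], [-0.2, 0.1], [0.5, -0.2], [-0.3, -0.4]]
-50 [ 553.3 -191.6   92.4   -3.6   -2.4] local [-84.4  -1.  -33.6] res [ 0.1 -0.4 -0.5 -0.4 -0.3  0.5 -0.   0.3  0.2 -0.3  0.1  0.6 -0.8 -0.2
 -0.7]
-58 [ 555.3 -191.4   93.4   -2.4   -5.9] local [-82.5  -0.7 -32.6] res [ 0.1  0.  -0.6  0.1 -0.   0.2  0.2  0.   0.3 -0.9  0.1  0.2  0.3  0.1
 -0.6]
13.4
```

Run:
```python
from fit import *
from scipy.spatial.transform import Rotation as Ro
t=load('top5');s=load('scene5');A=lambda l:np.array(l,float)
tu=A([[108,90],[110,104],[270,97],[268,112],[166,115],[147,457]])/4.444+[455,145]
tP=A([[80,28,45],[75,28,45],[80,-28,45],[75,-28,45],[75,0,25],[-50,0,25]])
su=(A([[750,322]])-[400,0])/4+[180,80]; sP=A([[-53,25,-40]])
l1=(A([[560,262],[712,217]])-[400,0])/4+[180,80]   # web top, seen edges (y=+6 face top)
l2=(A([[578,382],[750,322]])-[400,0])/4+[180,80]
def linres(f,P,uv):
    a,b=proj(f,P); n=np.array([-(b-a)[1],(b-a)[0]]);n/=np.linalg.norm(n); return (uv-a)@n
for th in range(-2,9):
    a=np.radians(th); loc=np.array([-80*np.cos(a)-45*np.sin(a),0,-27*np.cos(a)-80*np.sin(a)])
    def res(p):
        U=Ro.from_euler('Z',-3.4,degrees=True); Rr=Ro.from_euler('ZY',[p[1],-th],degrees=True)
        o=A([637.7,-195.5,126])+U.apply(loc+[0,p[0],0]); T=lambda P:o+Rr.apply(P)
        return np.r_[(proj(t,T(tP))-tu).ravel(),(proj(s,T(sP))-su).ravel(),linres(s,T(A([[75,0,25],[-50,0,25]])),l1),linres(s,T(A([[75,25,-41],[-50,25,-41]])),l2)]
    q=least_squares(res,[0,-3.5]);print(th,loc.round(1),q.x.round(1),'rms',np.sqrt(2*q.cost/len(q.fun)).round(2),q.fun[-6:].round(1))
```

```text
-2 [-78.4   0.  -24.2] [ 4.8 -7.3] rms 3.83 [ 0.6 -3.3  0.9  3.8 -0.5  2.5]
-1 [-79.2   0.  -25.6] [ 3.8 -6.5] rms 3.25 [ 0.4 -2.8  0.8  3.3 -0.6  2.1]
0 [-80.   0. -27.] [ 2.8 -5.8] rms 2.67 [ 0.2 -2.3  0.7  2.8 -0.6  1.7]
1 [-80.8   0.  -28.4] [ 1.9 -5.1] rms 2.1 [-0.  -1.7  0.6  2.3 -0.7  1.3]
2 [-81.5   0.  -29.8] [ 1.  -4.5] rms 1.53 [-0.2 -1.2  0.5  1.8 -0.7  0.8]
3 [-82.2   0.  -31.1] [ 0.2 -3.9] rms 0.97 [-0.4 -0.6  0.4  1.3 -0.7  0.4]
4 [-82.9   0.  -32.5] [-0.6 -3.3] rms 0.49 [-0.6 -0.1  0.3  0.8 -0.8 -0.1]
5 [-83.6   0.  -33.9] [-1.3 -2.7] rms 0.47 [-0.8  0.5  0.3  0.3 -0.8 -0.6]
6 [-84.3   0.  -35.2] [-2.  -2.2] rms 0.94 [-0.9  1.1  0.2 -0.3 -0.8 -1.1]
7 [-84.9   0.  -36.5] [-2.7 -1.7] rms 1.49 [-1.1  1.7  0.2 -0.8 -0.8 -1.6]
8 [-85.5   0.  -37.9] [-3.3 -1.2] rms 2.06 [-1.3  2.3  0.1 -1.4 -0.8 -2.1]
```

The fit gives a natural sag of about 4.5°, taking up the hook play, with the grip point near (-83, -1, -33), all inside tolerance. I'll check that it is at rest, then hand in.

Call:
carry_out(travel=[[0,0,0],[0,0,0],[0,0,0],[0,0,0],[0,0,0],[0,0,0],[0,0,0],[0,0,0],[0,0,0],[0,0,0]], spin=[0,0,0,0,0,0,0,0,0,0], gripper=[-0.6,-0.6,-0.6,-0.6,-0.6,-0.6,-0.6,-0.6,-0.6,-0.6])

```text
clock: 14.4
eef_pos: [405.5, -91.1, 245.3]
eef_rot: [[0.0, -0.998, 0.061], [-0.0, 0.061, 0.998], [-1.0, -0.0, -0.0]]
wrist_force: [-0.2, 1.2, -0.3]
opening: 68.4
```

Run:
```python
from h import *
for n,(v0,v1,u0,u1) in(('top',(145,265,455,545)),('scene',(80,200,300,372))):
    f=grab(n,n+'6')
    if n=='scene': v0,v1,u0,u1=80,180,180,280
    d=np.abs(f['img'].astype(int)-load(n+'5')['img'])[v0:v1,u0:u1]; print(n,d.max(),d.mean())
x=telemetry.observe();print(x['wrist_force'],x['clock'])
```

```text
top 12 1.8116358024691357
scene 18 2.2093333333333334
[-0.45797341  0.07824315  0.27070778] 14.5
```

Only image noise has changed over one second, so the arm is at rest. Handing in.

```bash
python3 -c "
from plant import arm
print(arm.finish_job())"
```

```text
the job is handed in; nothing more can be done
None
```

The orange arm (the leftmost of the two orange ones) is hung on the upright and released, and the job was handed in at about 14.5 s of the 35 s allowed. I pinched it by the web and fed both tabs into the slots until the back plate touched. I then pressed down to a stop at the expected height, with about 15–25 N, and backed the gripper away.

**Last checks:**
- **Position:** the camera fit puts the grip point about 83 mm in front of the slot edge, 1 mm sideways and 33 mm below it. All three are inside the limits.
- **Straightness:** it points within about 1° of straight out.
- **At rest:** there was no visible change over the last second, and the gripper is clear with no wrist force.
- **Bystanders:** the black arm and the multimeter show only image noise compared with the start pictures.

**One disagreement:** after release the arm is not perfectly level. It droops about 4–5° at the outer end (limit about 8.5°), probably play in the hooks. The grip point therefore sits about 6 mm lower than the nominal 27 mm, which leaves about 4 mm to the 37 mm limit.

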